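# Close up a rotary switch box: snap the cover on, then fit the handle

### The job

Close up the grey rotary switch box on the black breadboard: lower its cover over the square shaft and press it straight down until it sits on the rim and both end clips have snapped under it. Then push the black handle fully home on the square shaft, its bar lying along the long side of the box, and let go. Leave the other things on the bench where they are.

Things in the scene. Friction and masses are not known exactly. Their poses are not given: they have to be found in the camera images.
- box: Open pale-grey switch box (walls 114 x 70 mm outside) bolted on a black optical breadboard 180 x 150 x 12 mm, all fixed to the bench. Origin: centre of the breadboard's underside, at bench height, on the shaft's axis. x runs along the box's long side, y along its short side, z up. Inside: a black switch block with a square steel shaft standing up.
- box_rim (a point): Centre of the rim's top plane, on the shaft's axis, 60 mm above the bench: the cover's origin belongs here. The rim is an outward collar round the mouth of the box, 128 (x) x 84 (y) mm, 12 mm deep (underside 48 mm above the bench).
- shaft_tip (a point): Middle of the tip of the square steel shaft, 99 mm above the bench. The shaft does not turn; it is 12 mm square, sides along the box's x and y, the last 6 mm tapered to 7 mm square. With the cover on it stands 20 mm above the boss.
- cover: Loose pale-grey cover, 142 (x) x 99 (y) mm, about 175 g, standing right way up on its two clip arms. Origin: centre of the plate's underside, the face that lands on the rim; 33 mm above the bench at the start. Plate 3 mm thick, 26 mm square hole in the middle. A flared skirt hangs 12 mm down all round, play on the rim 2 mm (x), 2.5 mm (y) each way. A half turn makes no difference.
- boss_top (a point): Centre of the top of the square boss on the cover, 52 x 52 mm, sides along the cover's x and y, 16 mm high above the plate (its top 19 mm above the cover's origin). A good place to grip: fingertips may rest on the plate and press there. The 26 mm hole for the shaft goes through it.
- clip_a (a joint): Outward swing (rad) of the sprung clip arm at the cover's +x end: 0 at rest or snapped in, about 0.25 while it rides over the rim. 40 mm wide, hangs to 33 mm below the cover's origin; hook 4 mm in under the rim. The noses meet the rim about 26 mm above home; pressing both over its edge takes up to 20 N until 15 mm above home, then a few N, then they snap in 3 to 4 mm above home.
- clip_b (a joint): The same for the like clip arm at the cover's -x end.
- handle: Loose black plastic handle, 34 mm high, about 70 g, standing on its skirt. Origin: centre of the underside. Square skirt 54 x 54 x 8 mm; above it, to 34 mm, a bar 66 mm long (x), 26 mm wide (y). From below a 14 mm square bore, sides along x and y, 22 mm deep. Home on the shaft the skirt rests on the cover's boss, origin 79 mm above the bench.
- profile: Bystander, leave alone: loose offcut of slotted aluminium profile, 40 x 40 mm, 140 mm long along its y; origin centre of the underside.
- screwdriver: Bystander, leave alone: loose screwdriver, 190 mm long, lying along its x.
- post_holder: Bystander, leave alone: loose black optical post holder, 31 mm across, 80 mm high, standing; origin centre of the underside.
Mind the look-alikes: they are no part of the job. Leave any blue look-alike of the cover alone.

How it is judged (in metres and radians):
On the way:
1. the cover is down on the rim and both clip arms have snapped in under it (z of cover in the frame of box_rim below 0.0025 m and horizontal distance between cover and box_rim below 0.005 m and value of joint each of clip_a, clip_b below 0.08 rad), for 0.2 s.
At the end, for the whole second after the job is handed in: Cover within 2.5 mm of the rim, within 5 mm of centre, level, both clip arms back in (under 0.08 rad). Handle within 4 mm of fully home, within 5 mm of the shaft axis, upright, its bar within 0.3 rad of the box's long side, either way round. Both at rest (all of step 1 and z of cover in the frame of box_rim above -0.003 m and angle between cover's own z axis and vertical below 0.05 rad and horizontal distance between handle and shaft_tip below 0.005 m and z of handle in the frame of box_rim below 0.023 m and angle between handle's own z axis and vertical below 0.08 rad and angle between the x axis of handle and the x axis of box, either way round below 0.3 rad and linear speed of each of handle, cover below 0.02 m/s); the robot touches nothing.
It fails at once if the aluminium profile is shifted by more than 20 mm (distance of profile from where it was at the start of the episode above 0.02 m).
It fails at once if the screwdriver is shifted by more than 20 mm (distance of screwdriver from where it was at the start of the episode above 0.02 m).
It fails at once if the post holder is shifted by more than 20 mm (distance of post_holder from where it was at the start of the episode above 0.02 m).
It also fails if it takes over 62 s, if anything falls off the work surface, if the arm or the gripper's body presses on something with over 40 N, if the wrist force passes 120 N, or if a joint passes its speed limit or range.

### The arm

A 6-joint arm with a two-finger parallel gripper is mounted at the origin on the work surface. World frame = base frame: x ahead of the robot, y to its left, z up, the work surface at z = 0. Lengths are in m, angles in degrees, forces in N, time in s.
With the tool pointing down it reaches from about 0.4 to 0.825 m from the base axis. Payload 7 kg.
Tool frame: the origin (TCP) lies on the centre line of the jaws, within the pads' length; the fingertips stand 8 mm ahead of it and the grasp point (between the pads) lies 11 mm behind it; z points along the fingers, y is the line along which they close (so a half turn about z gives the same grasp; the last joint's range is limited). The gripper opens to 88 mm and grips with 3 to 60 N. Pads are 19 mm wide; open, the fingers measure 130 mm over their backs; the gripper's body (78 mm by 193 mm) begins 47 mm behind the grasp point.
Start: joints at [84.861, 20.546, 0.682, 0, -70.136, -16.507], TCP at [0.249, 0.627, 0.235] pointing down, gripper open.
Joint ranges: [-176.03, 176.03], [-82.01, 121.73], [-58.28, 71.71], [-173.87, 95.51], [-174.79, -0.11], [-173.66, 173.66]. Speed limits (degrees/s): [136.94, 136.94, 172.46, 180, 180, 180].

### API

Orientations are given as [roll, pitch, yaw] about the fixed x, y, z axes, in that order (R = Rz(yaw) Ry(pitch) Rx(roll)).
In Python, from plant import r gives the robot as it stands.
- The arm moves only by the tool carry_out, never from a script. Its argument "targets" is a list of rows, each a list of 6 numbers: the shift along the tool's x, y, z scaled (see below), then the turn, a rotation vector about the tool's x, y, z scaled (see below). A call has 1 to 5 rows; each row shifts and turns the commanded pose from where the row before left it, along the tool's axes as they then stand; what a row does not reach is not made up. The controller multiplies each number of a shift by 0.5 m and each number of a turn by 60 degrees. A row lasts 1/8 s, in which the tool goes at most 62.5 mm and 10.7 degrees, less where a joint would pass 70% of its speed; a pose out of reach is approached as far as the arm can. A call with a number of a shift or a turn outside -1 to 1 is refused whole. A call with a gripper value outside its range is refused whole. "hand" is the opening, from 0 (shut) to 1 (fully open), set as the call begins (left out, the last holds). The fingers move at their own pace and stop on an object; "squeeze" is the grip in N (left out, the last holds). Time passes only in rows, so rows that do not move let the fingers close. It gives the time, the measured TCP pose, the force, the opening and the grip force at its end, in the units of the state.
- r.get_state(): the state, without advancing time (a new reading comes with each control period).
- r.capture(name): name is "side" or "top" or "wrist"; returns the picture (400x640x3 uint8, red, green, blue); there is no depth.
- r.camera_info(name): a dict with "K" (3x3 intrinsics, pixels), "eye" and "attitude" of the camera in the world. Camera axes: x right, y down, z forward; pixel columns grow to the right and rows downward; lengths in m; the calibration is good to about 2 mm. The wrist camera is an equidistant fisheye: a pixel r from the principal point sees the ray r / f radians off the axis. A picture is of the moment at which its call begins: read the wrist's pose just before it. camera_info takes no time and is no camera call; for the wrist camera it gives the pose at the moment of the call.
- r.close_job(): hands the job in; it is judged then, once.
The state is a dict: "time_s": time; "joints": joint angles; "qd": joint speeds; "joint_torque": joint torques, N m; "tcp_pos": TCP position; "eef_rot": TCP orientation; "contact_force": force on the tool from outside, world axes, zero at the start; "moment": the same for the moment, N m; "gripper_width": finger opening in m; "gripper_force": force on a finger pad.
Only numpy, scipy, OpenCV 4.12 (cv2) and the standard library are available. Lean on these libraries where they do the work, as an engineer would, in place of code of your own. Each camera call takes 0.05 s, during which the arm holds its last target. There are 200 camera calls.

## Working session

There is one attempt and no reset: what is moved stays moved. The work goes in short steps, Python scripts to look and compute and a tool call to move; the robot and the scene stay as the last step left them, time stands still between calls to the robot, and variables do not carry over. Pictures are saved under pics/ and viewed, at most 10 in all, crops included, and the job is handed in when it is done.

Besides the shell and the picture viewer there is one more tool, called after ">>>" by a JSON object that holds its "api" and its "payload", one argument or row to a line. carry_out: Moves the arm, as the interface text tells. Its arguments: {"type":"object","properties":{"targets":{"type":"array","items":{"type":"array","items":{"type":"number","minimum":-1,"maximum":1}}},"hand":{"type":"number"},"squeeze":{"type":"number"}},"required":["targets"]}

```bash
ls; mkdir -p pics
python3 - <<'E'
from plant import r
import cv2,json,numpy as np
for n in("top","side"):
    im=r.capture(n); cv2.imwrite(f"pics/{n}0.png",im[:,:,::-1]); c=r.camera_info(n); print(n,c)
a=cv2.imread("pics/top0.png");b=cv2.imread("pics/side0.png")
s=r.get_state();print(s)
E
```

```text
pics
top {'K': array([[396.17506172,   0.        , 322.95215306],
       [  0.        , 396.17506172, 198.0950662 ],
       [  0.        ,   0.        ,   1.        ]]), 'eye': array([0.41002355, 0.11021384, 1.33463193]), 'attitude': array([-175.02765101,   -1.60798592,  -90.72370889])}
side {'K': array([[507.53008784,   0.        , 322.63501093],
       [  0.        , 507.53008784, 200.50271937],
       [  0.        ,   0.        ,   1.        ]]), 'eye': array([-0.10093543, -0.82250916,  1.19860702]), 'attitude': array([-135.1716246 ,   -0.53817818,  -33.82397084])}
{'time_s': 0.1, 'joints': array([ 8.48608896e+01,  2.05871667e+01,  6.39031778e-01, -1.74491767e-02,
       -7.01367352e+01, -1.65072583e+01]), 'qd': array([-0.03728774, -0.07974723,  0.11518715,  0.06885278,  0.04415505,
        0.02672572]), 'joint_torque': array([-1.46026614e-03, -5.84162235e+01,  2.93750203e+01,  7.01547191e+00,
        1.00804723e-02, -4.55676729e-05]), 'tcp_pos': array([0.24885629, 0.6269879 , 0.2337192 ]), 'eef_rot': array([ 1.79913967e+02, -8.38874291e-03, -2.16523034e+01]), 'contact_force': array([-0.47529894,  0.28613874,  0.43073525]), 'moment': array([0.00379596, 0.01367106, 0.02179405]), 'gripper_force': 0.0, 'gripper_width': 0.08769680978979541}
```

View pics/top0.png

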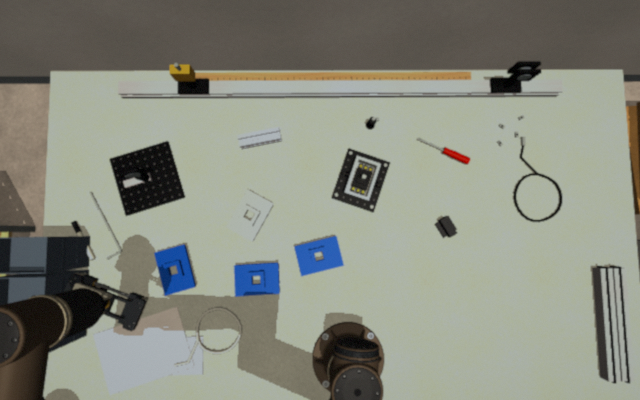

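View pics/side0.png

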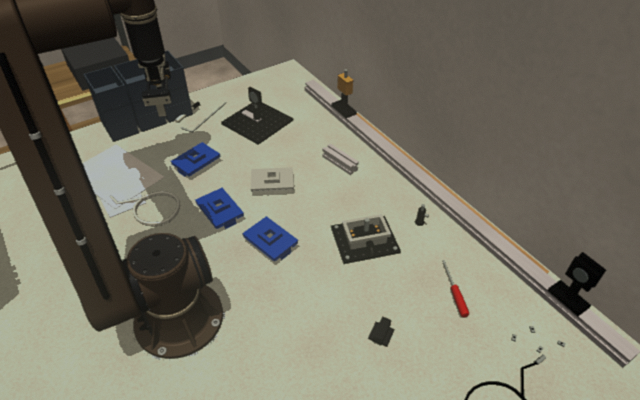

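The top view shows these candidates:
- **Cover:** pale grey at (251,214). The blue ones at (175,270), (257,279) and (319,256) are look-alikes.
- **Box:** on the breadboard at (361,180). The board at (148,178) has no box.
- **Handle:** (446,226). The black post holder is at (371,123).

I choose the pale-grey cover, and I'll check it in a close crop.

```bash
cat > h.py <<'E'
import numpy as np,cv2
from scipy.spatial.transform import Rotation as R
def rays(c,px,fish=False):
    K=c['K'];p=np.atleast_2d(np.array(px,float));d=np.c_[(p[:,0]-K[0,2])/K[0,0],(p[:,1]-K[1,2])/K[1,1],np.ones(len(p))]
    if fish:
        r=np.hypot(d[:,0],d[:,1])+1e-12;d=np.c_[d[:,0]/r*np.sin(r),d[:,1]/r*np.sin(r),np.cos(r)]
    return R.from_euler('xyz',c['attitude'],degrees=True).apply(d)
def onz(c,px,z,fish=False):
    d=rays(c,px,fish);t=(z-c['eye'][2])/d[:,2];return c['eye']+d*t[:,None]
def proj(c,P,fish=False):
    d=R.from_euler('xyz',c['attitude'],degrees=True).inv().apply(np.atleast_2d(P)-c['eye']);K=c['K']
    if fish:
        r=np.hypot(d[:,0],d[:,1])+1e-12;th=np.arctan2(r,d[:,2]);u=d[:,:2]/r[:,None]*th[:,None]
    else:u=d[:,:2]/d[:,2:]
    return np.c_[u[:,0]*K[0,0]+K[0,2],u[:,1]*K[1,1]+K[1,2]]
E
python3 - <<'E'
import cv2,numpy as np
a=cv2.imread("pics/top0.png");b=cv2.imread("pics/side0.png")
f=lambda i,x,y,w,h:cv2.resize(i[y:y+h,x:x+w],(400,300),interpolation=cv2.INTER_CUBIC)
m=np.vstack([np.hstack([f(a,211,184,80,60),f(a,321,150,80,60)]),np.hstack([f(a,416,200,60,45),f(b,232,150,80,60)])])
cv2.imwrite("pics/m1.png",m)
E
```

```text
(no output)
```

View pics/m1.png

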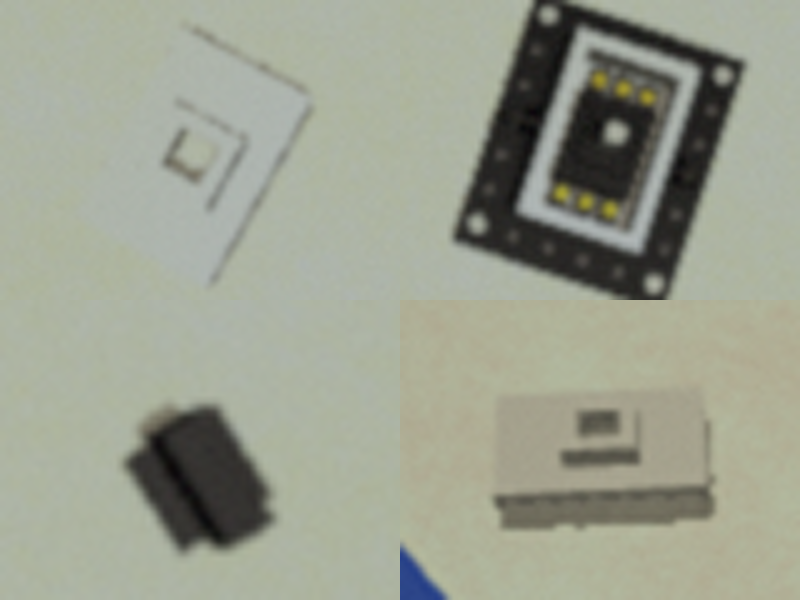

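The top-left tile confirms the choice: a pale-grey cover with a square boss and hole, centre about (250,214). The box rim corners are about (357,155), (381,164), (370,201) and (345,192), and the handle bar is around (447,227).

Run:
```python
from plant import r
from h import *
c=r.camera_info("top")
def rect(n,px,z):
    P=onz(c,px,z)[:,:2];m=P.mean(0)
    e=[P[(i+1)%4]-P[i] for i in range(4)];L=[np.hypot(*v).round(3) for v in e];A=[np.degrees(np.arctan2(v[1],v[0])).round(1) for v in e]
    print(n,m.round(4),L,A,np.hypot(*m).round(3))
rect("cover",[(248,188.4),(273.6,204),(253,241.4),(228.6,225)],.036)
rect("box",[(357,155),(381,163.6),(370,201),(344.6,192.4)],.06)
rect("handle",[(438.5,219.5),(448.2,215.7),(457.2,233),(449.3,237.5)],.034)
print("holes",onz(c,[(249.4,215)],.05),onz(c,[(364,176.6)],.099))
print("boardholes",onz(c,[(350.6,152.8),(385.4,165),(371.8,207),(336.6,194.8)],.012)[:,:2].mean(0))
s=r.camera_info("side");print("side hole",onz(s,[(271.6,175)],.05));print(r.camera_info("wrist"))
```

```text
cover [0.4709 0.3084] [np.float64(0.099), np.float64(0.138), np.float64(0.096), np.float64(0.134)] [np.float64(-122.0), np.float64(151.1), np.float64(55.6), np.float64(-27.6)] 0.563
box [ 0.5851 -0.0588] [np.float64(0.083), np.float64(0.128), np.float64(0.087), np.float64(0.13)] [np.float64(-110.4), np.float64(162.3), np.float64(70.6), np.float64(-19.2)] 0.588
handle [ 0.4246 -0.341 ] [np.float64(0.035), np.float64(0.064), np.float64(0.031), np.float64(0.069)] [np.float64(-69.7), np.float64(-154.3), np.float64(118.2), np.float64(29.4)] 0.545
holes [[0.46903065 0.31088731 0.05      ]] [[ 0.5838915  -0.05628153  0.099     ]]
boardholes [ 0.58535512 -0.05806325]
side hole [[0.46763362 0.31419854 0.05      ]]
{'K': array([[309.70691629,   0.        , 319.91263213],
       [  0.        , 309.70691629, 198.34240321],
       [  0.        ,   0.        ,   1.        ]]), 'eye': array([0.32647859, 0.59780327, 0.38422365]), 'attitude': array([ 1.62240187e+02, -1.35229487e-01, -1.11730914e+02])}
```

>>> {"api": "carry_out", "payload": {
  "targets": [
    [0.0916, 0.0605, 0, 0, 0, 0],
    [0.0916, 0.0605, 0, 0, 0, 0],
    [0.0916, 0.0605, 0, 0, 0, 0],
    [0.0916, 0.0605, 0, 0, 0, 0],
    [0.0916, 0.0605, 0, 0, 0, 0]
  ],
  "hand": 1
}}

```text
time_s: 0.72
tcp_pos: [0.4067, 0.4006, 0.2343]
eef_rot: [180.0, 0.0, -21.6]
contact_force: [0.2, 0.5, 0.9]
gripper_width: 0.0875
gripper_force: 0.0
```

>>> {"api": "carry_out", "payload": {
  "targets": [
    [0.0916, 0.0605, 0, 0, 0, 0],
    [0.0916, 0.0605, 0, 0, 0, 0],
    [0, 0, 0, 0, 0, 0.115],
    [0, 0, 0, 0, 0, 0],
    [0, 0, 0, 0, 0, 0]
  ]
}}

```text
time_s: 1.35
tcp_pos: [0.4686, 0.3126, 0.2344]
eef_rot: [180.0, 0.0, -28.4]
contact_force: [-0.1, 0.2, 0.2]
gripper_width: 0.0877
gripper_force: 0.0
```

```bash
cat >> h.py <<'E'
def look(r,name):
    c=r.camera_info("wrist");im=r.capture("wrist");cv2.imwrite(f"pics/{name}.png",im[:,:,::-1]);np.save(f"pics/{name}.npy",c,allow_pickle=True);return c,im
def cam(name): return np.load(f"pics/{name}.npy",allow_pickle=True).item()
def go(r,p,yaw):
    s=r.get_state();q=s['tcp_pos'];y0=s['eef_rot'][2];d=np.array(p)-q
    T=R.from_euler('xyz',[180,0,y0],degrees=True);t=T.inv().apply(d)/.5
    # turn about tool z: world yaw + = tool z -
    print("from",q.round(4),s['eef_rot'].round(2),"F",s['contact_force'].round(1),"w",round(s['gripper_width'],4),"t",s['time_s'],"TOTAL shift",t.round(4),"turn z",round(-((yaw-y0+90)%180-90)/60,4))
E
python3 - <<'E'
from plant import r
from h import *
look(r,"w1"); go(r,(.469,.312,.12),-28.5)
E
```

```text
from [0.4685 0.3128 0.2344] [ 1.7999e+02  1.0000e-02 -2.8380e+01] F [-0.5  1.  -0.1] w 0.0875 t 1.4 TOTAL shift [0.0016 0.001  0.2288] turn z 0.0021
```

View pics/w1.png

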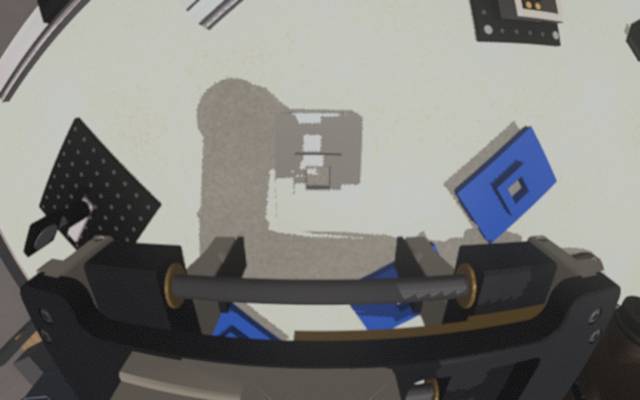

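The wrist view shows the cover below the jaws: hole around (317,177), plate edges at about columns 275 and 363 and rows 110 to 235. It is partly in shadow, so I'll enlarge it.

Run:
```python
import cv2
a=cv2.imread("pics/w1.png")[95:245,245:395]
cv2.imwrite("pics/w1c.png",cv2.resize(cv2.convertScaleAbs(a,alpha=1.15),(600,600),interpolation=cv2.INTER_CUBIC))
```

```text
(no output)
```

View pics/w1c.png

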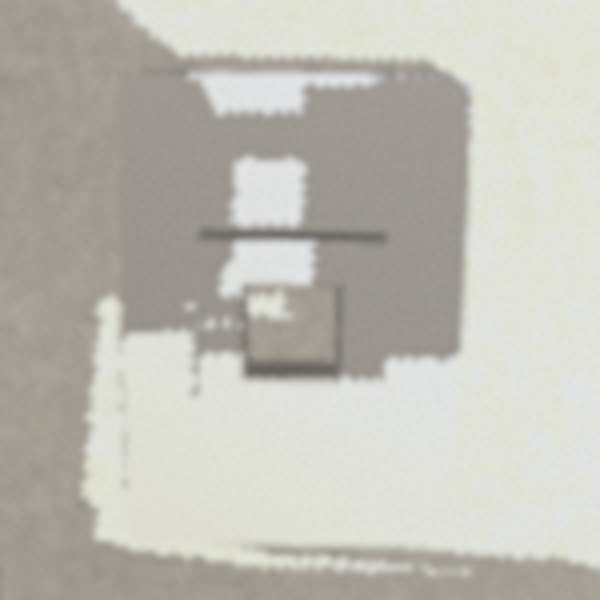

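Run:
```python
from h import *
c=cam("w1");print(c['eye'],c['attitude'])
px=lambda u,v:(245+u/4,95+v/4)
for z,L in((.052,[(245,287),(340,287),(245,365),(340,365),(340,377),(198,235),(387,237)]),(.036,[(122,72),(468,85),(460,357),(198,235),(387,237),(125,330),(125,490)])):
    P=onz(c,[px(*p) for p in L],z,True);print(z,P.round(4).tolist())
```

```text
[0.5420699  0.27440719 0.3848567 ] [ 1.62229862e+02 -6.66718446e-02 -1.18454874e+02]
0.052 [[0.4872, 0.3207, 0.052], [0.4748, 0.2978, 0.052], [0.4678, 0.3315, 0.052], [0.4552, 0.3083, 0.052], [0.4521, 0.3099, 0.052], [0.5061, 0.3249, 0.052], [0.4811, 0.28, 0.052]]
0.036 [[0.5555, 0.3232, 0.036], [0.5061, 0.2398, 0.036], [0.4364, 0.2777, 0.036], [0.5044, 0.3274, 0.036], [0.4781, 0.2803, 0.036], [0.4903, 0.3599, 0.036], [0.4474, 0.3857, 0.036]]
```

Hole sides measure 26.0 and 25.7 mm, as they should. That puts the cover's centre at (0.470, 0.315) with x at -28.5°. I'll descend until the tips are 2 mm above the plate.

>>> {"api": "carry_out", "payload": {
  "targets": [
    [0.0006, -0.0053, 0.1, 0, 0, 0],
    [0, 0, 0.1, 0, 0, 0],
    [0, 0, 0.1, 0, 0, 0],
    [0, 0, 0.05, 0, 0, 0],
    [0, 0, 0.0228, 0, 0, 0.002]
  ]
}}

```text
time_s: 2.02
tcp_pos: [0.4695, 0.3144, 0.0465]
eef_rot: [179.9, 0.0, -28.5]
contact_force: [-0.7, 0.2, 0.5]
gripper_width: 0.0874
gripper_force: 0.0
```

>>> {"api": "carry_out", "payload": {
  "targets": [
    [0, 0, 0, 0, 0, 0],
    [0, 0, 0, 0, 0, 0],
    [0, 0, 0, 0, 0, 0],
    [0, 0, 0, 0, 0, 0],
    [0, 0, 0, 0, 0, 0]
  ],
  "hand": 0,
  "squeeze": 40
}}

```text
time_s: 2.65
tcp_pos: [0.4707, 0.3147, 0.0489]
eef_rot: [-179.9, -0.0, -28.7]
contact_force: [-0.1, -0.8, 3.6]
gripper_width: 0.0516
gripper_force: 40.0
```

>>> {"api": "carry_out", "payload": {
  "targets": [
    [0, 0, 0.0, 0, 0, 0],
    [0, 0, -0.04, 0, 0, 0],
    [0, 0, -0.1, 0, 0, 0],
    [0, 0, -0.1, 0, 0, 0],
    [0, 0, -0.1, 0, 0, 0]
  ]
}}

```text
time_s: 3.28
tcp_pos: [0.4699, 0.314, 0.2192]
eef_rot: [179.9, 0.0, -28.7]
contact_force: [0.5, 0.8, -2.5]
gripper_width: 0.0518
gripper_force: 40.0
```

>>> {"api": "carry_out", "payload": {
  "targets": [
    [0.04, 0.09, 0, 0, 0, 0],
    [0.05, 0.11, 0, 0, 0, 0],
    [0.05, 0.11, 0, 0, 0, 0],
    [0.05, 0.11, 0, 0, 0, 0],
    [0.05, 0.1244, 0, 0, 0, 0]
  ]
}}

```text
time_s: 3.9
tcp_pos: [0.4448, 0.0208, 0.2179]
eef_rot: [180.0, 0.0, -28.6]
contact_force: [1.0, 0.2, -1.4]
gripper_width: 0.0515
gripper_force: 40.0
```

>>> {"api": "carry_out", "payload": {
  "targets": [
    [0, 0, 0, 0, 0, -0.085],
    [0, 0, 0, 0, 0, -0.085],
    [0, 0, 0, 0, 0, 0],
    [0, 0, 0, 0, 0, 0]
  ]
}}

```text
time_s: 4.4
tcp_pos: [0.4454, 0.0227, 0.2179]
eef_rot: [180.0, 0.0, -18.6]
contact_force: [0.6, 0.5, -0.5]
gripper_width: 0.0513
gripper_force: 40.0
```

Run:
```python
from plant import r
from h import *
look(r,"w2"); go(r,(.585,-.057,.2),-18.5)
```

```text
from [0.4455 0.0227 0.218 ] [ 1.7999e+02  2.0000e-02 -1.8540e+01] F [-0.3  0.1 -1.7] w 0.0517 t 4.45 TOTAL shift [0.3152 0.0625 0.0359] turn z -0.0006
```

View pics/w2.png

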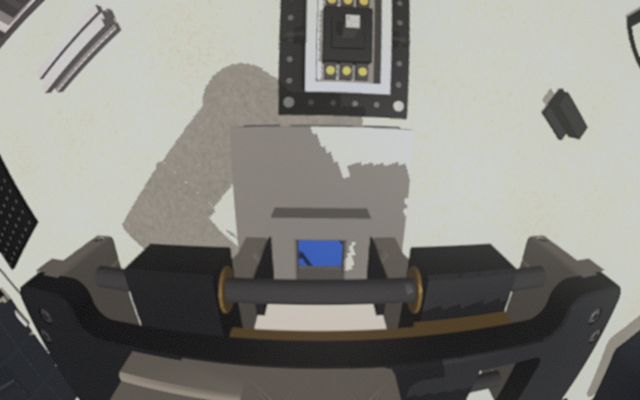

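The box sits at the top edge (shaft tip about (352,20)) and is cut off. The cover is held square, with its far edge at row 127. I'll back off 60 mm to see the whole box.

>>> {"api": "carry_out", "payload": {
  "targets": [
    [-0.06, 0, 0, 0, 0, 0],
    [-0.06, 0, 0, 0, 0, 0],
    [0, 0, 0, 0, 0, 0],
    [0, 0, 0, 0, 0, 0],
    [0, 0, 0, 0, 0, 0]
  ]
}}

```text
time_s: 5.08
tcp_pos: [0.3892, 0.0417, 0.2181]
eef_rot: [180.0, 0.0, -18.5]
contact_force: [0.0, -0.1, -1.3]
gripper_width: 0.0521
gripper_force: 40.0
```

Run:
```python
from plant import r
from h import *
c,im=look(r,"w3"); go(r,(.585,-.057,.2),-18.5)
a=im[:,:,::-1]
b=cv2.resize(a[15:165,260:430],(680,600),interpolation=cv2.INTER_CUBIC)
cv2.imwrite("pics/w3c.png",b)
```

```text
from [0.3892 0.0416 0.218 ] [ 1.7998e+02  1.0000e-02 -1.8500e+01] F [ 0.2 -0.2 -1.9] w 0.0512 t 5.125 TOTAL shift [0.4339 0.0627 0.0361] turn z -0.0
```

View pics/w3c.png

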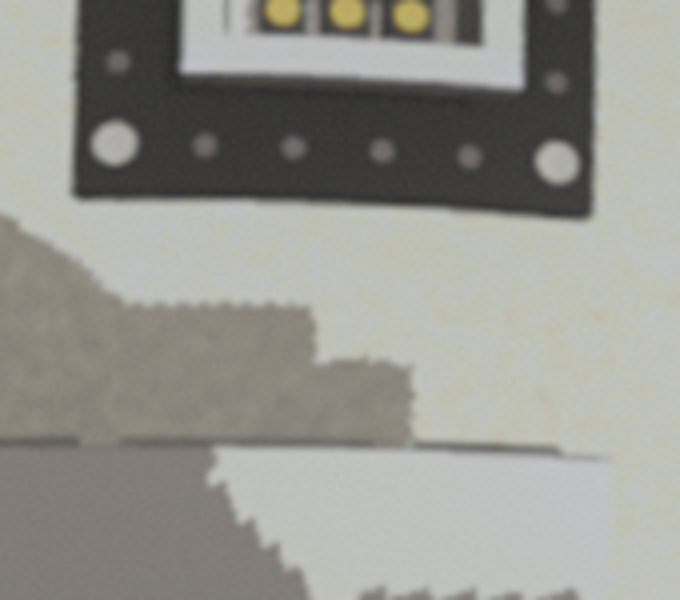

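I backed off the wrong way: the box moved up out of view, with its rim's near edge now at row 34. Moving forward 100 mm instead.

>>> {"api": "carry_out", "payload": {
  "targets": [
    [0.1, 0, 0, 0, 0, 0],
    [0.1, 0, 0, 0, 0, 0],
    [0, 0, 0, 0, 0, 0],
    [0, 0, 0, 0, 0, 0],
    [0, 0, 0, 0, 0, 0]
  ]
}}

```text
time_s: 5.75
tcp_pos: [0.4831, 0.0099, 0.2181]
eef_rot: [180.0, 0.0, -18.5]
contact_force: [0.0, 0.3, -1.6]
gripper_width: 0.0515
gripper_force: 40.0
```

Run:
```python
from plant import r
from h import *
c,im=look(r,"w4"); go(r,(.585,-.057,.2),-18.5)
a=im[:,:,::-1]
b=cv2.resize(a[0:150,260:450],(760,600),interpolation=cv2.INTER_CUBIC)
cv2.imwrite("pics/w4c.png",b)
```

```text
from [0.4831 0.0101 0.2184] [-1.7998e+02 -1.0000e-02 -1.8440e+01] F [-0.2 -0.4 -2.5] w 0.0513 t 5.8 TOTAL shift [0.2357 0.0628 0.0368] turn z 0.001
```

View pics/w4c.png

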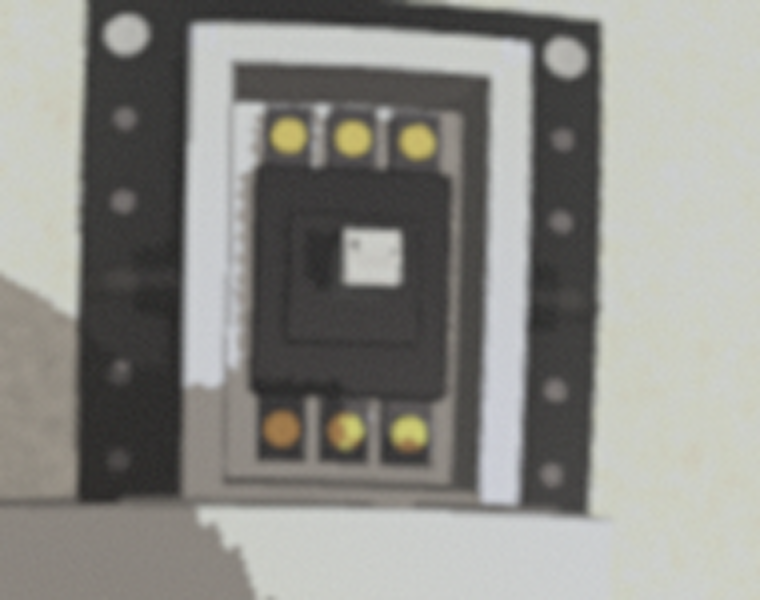

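Run:
```python
from h import *
c=cam("w4");px=lambda u,v:(260+u/4,v/4)
print("shaft",onz(c,[px(372,257)]*2,.095,True)[0].round(4))
P=onz(c,[px(190,22),px(532,42),px(518,505),px(183,385)],.060,True)[:,:2];print(P.round(4).tolist())
f=lambda a:R.from_euler('z',a,degrees=True)
for a in(-18.5,):
    Q=np.c_[P,np.zeros(4)];print("in box axes",f(a).inv().apply(Q).round(4).tolist(),"shaft",f(a).inv().apply([*onz(c,[px(372,257)],.095,True)[0,:2],0]).round(4))
B=onz(c,[px(126,34),px(566,57),px(552,474),px(119,460)],.012,True)[:,:2];print(B.round(4).tolist())
an=lambda v:np.degrees(np.arctan2(v[1],v[0]))
print("angles rim",an(P[0]-P[1])-90,an(P[1]-P[2]),an(P[0]-P[3]),"board",an(B[0]-B[1])-90)
t=np.array([.4831,.0101,0]);
for n in("w2",):
    c=cam(n);E=onz(c,[(231,127),(411,127),(275,212),(368,212)],.2055,True);E[:,2]=0
    print("cover in tool(yaw-18.5)",f(-18.5).inv().apply(E-[.4455,.0227,0]).round(4).tolist())
```

```text
shaft [ 0.5854 -0.0534  0.095 ]
[[0.6606, -0.0356], [0.6317, -0.1156], [0.5183, -0.0746], [0.5723, -0.0042]]
in box axes [[0.6377, 0.1759, 0.0], [0.6357, 0.0908, 0.0], [0.5152, 0.0937, 0.0], [0.544, 0.1776, 0.0]] shaft [0.5721 0.1351 0.    ]
[[0.6785, -0.0205], [0.6357, -0.1397], [0.5173, -0.0963], [0.5594, 0.0218]]
angles rim -19.84834789065313 -19.891466154100456 -19.57164575061352 board -19.767835104454377
cover in tool(yaw-18.5) [[0.0711, 0.0488, 0.0], [0.0709, -0.048, 0.0], [0.0227, 0.0265, 0.0], [0.0226, -0.026, 0.0]]
```

The wrist view gives two estimates of the box centre that agree: shaft (0.5854,-0.0534) and rim (0.5859,-0.0539). The box x axis is at -19.8°. The cover is centred in the hand, with its far edge at 71 mm and ±48 mm.

>>> {"api": "carry_out", "payload": {
  "targets": [
    [0, 0, 0, 0, 0, 0.021],
    [0.08, 0.0172, 0, 0, 0, 0],
    [0.08, 0.017, 0, 0, 0, 0],
    [0.0761, 0.017, 0, 0, 0, 0],
    [0, 0, 0, 0, 0, 0]
  ]
}}

```text
time_s: 6.42
tcp_pos: [0.5875, -0.0549, 0.2176]
eef_rot: [180.0, 0.0, -19.8]
contact_force: [-0.4, 0.5, -1.5]
gripper_width: 0.0515
gripper_force: 40.0
```

>>> {"api": "carry_out", "payload": {
  "targets": [
    [0, 0, 0.06, 0, 0, 0],
    [0, 0, 0.06, 0, 0, 0],
    [0, 0, 0.06, 0, 0, 0],
    [0, 0, 0.026, 0, 0, 0],
    [0, 0, 0, 0, 0, 0]
  ]
}}

```text
time_s: 7.05
tcp_pos: [0.5856, -0.0538, 0.115]
eef_rot: [180.0, 0.0, -19.7]
contact_force: [-0.1, -1.2, -0.3]
gripper_width: 0.0512
gripper_force: 40.0
```

Run:
```python
from plant import r
from h import *
c,im=look(r,"w5"); go(r,(.5856,-.0538,.102),-19.75)
s=r.capture("side")[:,:,::-1];t=r.capture("top")[:,:,::-1]
f=lambda i,x,y,w,h:cv2.resize(i[y:y+h,x:x+w],(400,300),interpolation=cv2.INTER_CUBIC)
cv2.imwrite("pics/m2.png",np.hstack([f(s,310,170,120,90),f(t,311,135,100,75)]))
```

```text
from [ 0.5864 -0.0538  0.1159] [-1.80e+02 -4.00e-02 -1.97e+01] F [ 0.6 -0.1 -1.6] w 0.0516 t 7.1 TOTAL shift [-0.0014  0.0005  0.0279] turn z 0.0008
```

View pics/m2.png

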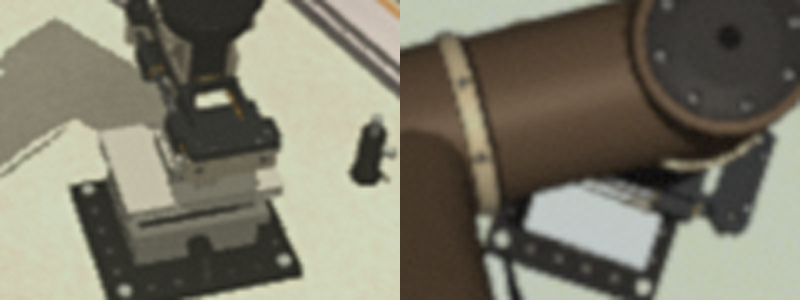

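The cover hangs over the box, aligned with it, with the clips outside the ends. I'll press down in steps and watch the forces.

>>> {"api": "carry_out", "payload": {
  "targets": [
    [0, 0, 0.012, 0, 0, 0],
    [0, 0, 0.012, 0, 0, 0],
    [0, 0, 0.008, 0, 0, 0],
    [0, 0, 0.0, 0, 0, 0]
  ],
  "squeeze": 60
}}

```text
time_s: 7.7
tcp_pos: [0.5861, -0.0541, 0.0988]
eef_rot: [180.0, 0.0, -19.7]
contact_force: [-0.9, -0.3, -0.6]
gripper_width: 0.0516
gripper_force: 60.0
```

>>> {"api": "carry_out", "payload": {
  "targets": [
    [0, 0, 0.008, 0, 0, 0],
    [0, 0, 0.008, 0, 0, 0],
    [0, 0, 0.004, 0, 0, 0],
    [0, 0, 0.0, 0, 0, 0]
  ]
}}

```text
time_s: 8.2
tcp_pos: [0.5864, -0.0539, 0.0893]
eef_rot: [-180.0, -0.0, -19.7]
contact_force: [0.5, 0.1, 1.7]
gripper_width: 0.0514
gripper_force: 60.0
```

>>> {"api": "carry_out", "payload": {
  "targets": [
    [0, 0, 0.008, 0, 0, 0],
    [0, 0, 0.008, 0, 0, 0],
    [0, 0, 0.004, 0, 0, 0],
    [0, 0, 0.0, 0, 0, 0]
  ]
}}

```text
time_s: 8.7
tcp_pos: [0.5862, -0.0541, 0.0785]
eef_rot: [180.0, 0.0, -19.7]
contact_force: [3.4, -1.6, -5.4]
gripper_width: 0.0515
gripper_force: 60.0
```

>>> {"api": "carry_out", "payload": {
  "targets": [
    [0, 0, 0.004, 0, 0, 0],
    [0, 0, 0.004, 0, 0, 0],
    [0, 0, 0.004, 0, 0, 0],
    [0, 0, 0.0, 0, 0, 0]
  ]
}}

```text
time_s: 9.2
tcp_pos: [0.5854, -0.0541, 0.076]
eef_rot: [180.0, -0.0, -19.7]
contact_force: [-10.6, 3.0, 24.4]
gripper_width: 0.0514
gripper_force: 60.0
```

The force fell to -5 N at the snap, then rose to 24 N hard on the rim at exactly the home height of 0.076. Now relax, release and rise.

>>> {"api": "carry_out", "payload": {
  "targets": [
    [0, 0, -0.0055, 0, 0, 0],
    [0, 0, 0, 0, 0, 0]
  ]
}}

```text
time_s: 9.45
tcp_pos: [0.5858, -0.054, 0.076]
eef_rot: [-180.0, 0.0, -19.7]
contact_force: [-2.6, 1.2, 7.3]
gripper_width: 0.0514
gripper_force: 60.0
```

>>> {"api": "carry_out", "payload": {
  "targets": [
    [0, 0, 0, 0, 0, 0],
    [0, 0, 0, 0, 0, 0],
    [0, 0, 0, 0, 0, 0],
    [0, 0, 0, 0, 0, 0]
  ],
  "hand": 1
}}

```text
time_s: 9.95
tcp_pos: [0.586, -0.0541, 0.0757]
eef_rot: [180.0, 0.0, -19.7]
contact_force: [-0.5, -0.1, -0.5]
gripper_width: 0.0848
gripper_force: 0.0
```

>>> {"api": "carry_out", "payload": {
  "targets": [
    [0, 0, -0.03, 0, 0, 0],
    [0, 0, -0.09, 0, 0, 0],
    [0, 0, -0.09, 0, 0, 0],
    [0, 0, -0.09, 0, 0, 0],
    [0, 0, 0, 0, 0, 0]
  ]
}}

```text
time_s: 10.58
tcp_pos: [0.5883, -0.054, 0.2315]
eef_rot: [-179.8, -0.5, -19.7]
contact_force: [-0.1, -0.6, -0.7]
gripper_width: 0.088
gripper_force: 0.0
```

Run:
```python
from plant import r
from h import *
c,im=look(r,"w6"); go(r,(.40,-.30,.225),-19.7)
P=lambda x,y,z:np.array([.5856,-.0538,z])+R.from_euler('z',-19.7,degrees=True).apply([x,y,0])
print("expected plate far corners", proj(c,[P(.071,.0495,.063),P(.071,-.0495,.063),P(-.026,0,.079),P(.026,.026,.079),P(.026,-.026,.079)],True).round(1).tolist())
p=proj(c,[[.4246,-.341,.034]],True);print(p)
```

```text
from [ 0.587  -0.0539  0.2289] [-179.85   -0.25  -19.72] F [-0.2 -0.3 -1.2] w 0.0875 t 10.625 TOTAL shift [-0.186   0.5896  0.0078] turn z -0.0003
expected plate far corners [[274.2, 118.4], [370.3, 118.4], [322.3, 212.7], [296.3, 163.7], [348.4, 163.7]]
[[542.61275273 218.05351342]]
```

>>> {"api": "carry_out", "payload": {
  "targets": [
    [-0.018, 0.1, 0, 0, 0, 0],
    [-0.019, 0.11, 0, 0, 0, 0],
    [-0.019, 0.11, 0, 0, 0, 0],
    [-0.019, 0.11, 0, 0, 0, 0],
    [-0.019, 0.11, 0, 0, 0, 0]
  ]
}}

```text
time_s: 11.25
tcp_pos: [0.4491, -0.2935, 0.2255]
eef_rot: [-180.0, 0.1, -19.7]
contact_force: [0.7, -0.5, -0.1]
gripper_width: 0.0877
gripper_force: 0.0
```

>>> {"api": "carry_out", "payload": {
  "targets": [
    [-0.018, 0.108, 0, 0, 0, 0],
    [0, 0, 0, 0, 0, -0.16],
    [0, 0, 0, 0, 0, -0.16],
    [0, 0, 0, 0, 0, -0.16],
    [0, 0, 0, 0, 0, -0.16]
  ]
}}

```text
time_s: 11.88
tcp_pos: [0.4233, -0.3399, 0.2252]
eef_rot: [-179.9, 0.1, 19.0]
contact_force: [-0.3, -0.2, 0.3]
gripper_width: 0.0876
gripper_force: 0.0
```

>>> {"api": "carry_out", "payload": {
  "targets": [
    [0, 0, 0, 0, 0, -0.155],
    [0, 0, 0, 0, 0, 0],
    [0, 0, 0, 0, 0, 0],
    [0, 0, 0, 0, 0, 0]
  ]
}}

```text
time_s: 12.38
tcp_pos: [0.4239, -0.34, 0.2258]
eef_rot: [-180.0, 0.0, 27.9]
contact_force: [-0.0, 1.1, 0.1]
gripper_width: 0.0877
gripper_force: 0.0
```

Run:
```python
from plant import r
from h import *
c,im=look(r,"w7"); go(r,(.425,-.34,.225),28)
t=r.capture("top");a=im[:,:,::-1]
m=(cv2.cvtColor(im,cv2.COLOR_RGB2GRAY)<75).astype(np.uint8);m[235:]=0
n,l,s,ce=cv2.connectedComponentsWithStats(m)
for i in range(1,n):
    if s[i,4]>100:print(s[i],ce[i].round(1))
print(proj(c,[[.4246,-.341,.034]],True))
w=cv2.imread("pics/w6.png")
f=lambda i,x,y,w,h:cv2.resize(i[y:y+h,x:x+w],(400,400),interpolation=cv2.INTER_CUBIC)
cv2.imwrite("pics/m3.png",np.hstack([f(a,260,120,120,120),f(w,250,95,145,145)]))
```

```text
from [ 0.424  -0.3401  0.2258] [-1.7999e+02  1.0000e-02  2.7880e+01] F [-0.6  0.4 -0.4] w 0.0877 t 12.425 TOTAL shift [0.0019 0.0009 0.0016] turn z -0.0019
[ 120    0   98   51 2125] [172.6  18.2]
[419   0  41  54 242] [437.9  24.9]
[582   0  58  70 302] [609.9  31.6]
[596   0  44  60 263] [613.4  17.3]
[  15   71   67   72 3154] [ 47.4 107.8]
[  0  88   9  38 211] [  2.9 109.9]
[489 102  83 133 895] [536.4 181.8]
[298 144  42  32 570] [316. 154.]
[310 183  18  19 125] [317.6 193.7]
[ 34 229  29   6 123] [ 47. 232.]
[[321.74085113 176.42940675]]
```

View pics/m3.png

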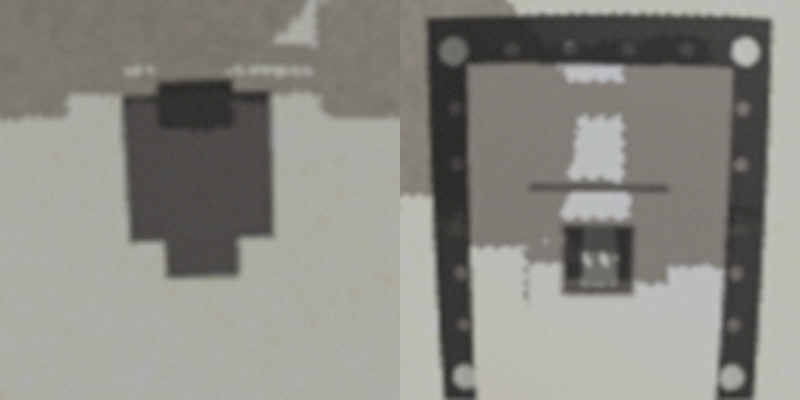

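In the right tile the cover is seated where predicted: left edge at column 274, right at 371, far edge at row 118.6, with the shaft in the hole. In the left tile, in crop pixels, the handle's bar top spans (158,128), (232,128), (240,275) and (167,277).

Run:
```python
from plant import r
from h import *
c=cam("w7");px=lambda u,v:(260+u*.3,120+v*.3)
an=lambda v:np.degrees(np.arctan2(v[1],v[0])).round(1)
for z,L in((.034,[(158,128),(232,128),(240,275),(167,277)]),(.008,[(123,95),(270,93),(273,238),(130,243)])):
    P=onz(c,[px(*p) for p in L],z,True)[:,:2];m=P.mean(0)
    print(z,m.round(4),[np.hypot(*(P[(i+1)%4]-P[i])).round(4) for i in range(4)],an(P[0]-P[3]),an(P[1]-P[2]),an(P[0]-P[1]))
    go(r,(*m,.03),(an(P[0]-P[3])+an(P[1]-P[2]))/2)
```

```text
0.034 [ 0.4188 -0.3416] [np.float64(0.0249), np.float64(0.0522), np.float64(0.0256), np.float64(0.0529)] 30.6 31.3 117.8
from [ 0.424  -0.3401  0.2259] [-180.      0.     27.91] F [-0.9  0.3 -0.4] w 0.0878 t 12.475 TOTAL shift [-0.0105 -0.0023  0.3917] turn z -0.0507
0.008 [ 0.4245 -0.3384] [np.float64(0.0529), np.float64(0.0545), np.float64(0.0534), np.float64(0.0557)] 29.4 29.9 118.5
from [ 0.424  -0.3401  0.2259] [-180.      0.     27.91] F [-0.9  0.3 -0.4] w 0.0878 t 12.475 TOTAL shift [ 0.0025 -0.0025  0.3917] turn z -0.0291
```

The 54 mm skirt square checks out, and the bar's full length includes the shaded part. Handle centre is (0.4245,-0.3383) with yaw 29.3°.

>>> {"api": "carry_out", "payload": {
  "targets": [
    [0.0025, -0.0027, 0, 0, 0, -0.024],
    [0, 0, 0.11, 0, 0, 0],
    [0, 0, 0.11, 0, 0, 0],
    [0, 0, 0.11, 0, 0, 0],
    [0, 0, 0.05, 0, 0, 0]
  ]
}}

```text
time_s: 13.1
tcp_pos: [0.4228, -0.3376, 0.033]
eef_rot: [-179.8, 0.1, 29.4]
contact_force: [-0.1, 0.6, -0.0]
gripper_width: 0.0873
gripper_force: 0.0
```

>>> {"api": "carry_out", "payload": {
  "targets": [
    [0, 0, 0.028, 0, 0, 0],
    [0, 0, 0, 0, 0, 0]
  ]
}}

```text
time_s: 13.35
tcp_pos: [0.4244, -0.3383, 0.0215]
eef_rot: [-180.0, 0.0, 29.4]
contact_force: [-0.1, 0.6, 0.6]
gripper_width: 0.0876
gripper_force: 0.0
```

>>> {"api": "carry_out", "payload": {
  "targets": [
    [0, 0, 0, 0, 0, 0],
    [0, 0, 0, 0, 0, 0],
    [0, 0, 0, 0, 0, 0],
    [0, 0, 0, 0, 0, 0],
    [0, 0, 0, 0, 0, 0]
  ],
  "hand": 0,
  "squeeze": 30
}}

```text
time_s: 13.98
tcp_pos: [0.4245, -0.3384, 0.0221]
eef_rot: [180.0, -0.0, 29.4]
contact_force: [-0.6, -0.5, 0.3]
gripper_width: 0.0432
gripper_force: 0.0
```

>>> {"api": "carry_out", "payload": {
  "targets": [
    [0, 0, 0, 0, 0, 0],
    [0, 0, 0, 0, 0, 0],
    [0, 0, 0, 0, 0, 0]
  ],
  "squeeze": 55
}}

```text
time_s: 14.35
tcp_pos: [0.4245, -0.3384, 0.0219]
eef_rot: [-180.0, 0.0, 29.4]
contact_force: [-0.2, -0.8, 0.6]
gripper_width: 0.0259
gripper_force: 55.0
```

>>> {"api": "carry_out", "payload": {
  "targets": [
    [0, 0, -0.03, 0, 0, 0],
    [0, 0, -0.11, 0, 0, 0],
    [0, 0, -0.11, 0, 0, 0],
    [0, 0, -0.106, 0, 0, 0],
    [0.09, -0.0545, 0, 0, 0, 0]
  ]
}}

```text
time_s: 14.98
tcp_pos: [0.4519, -0.2947, 0.2059]
eef_rot: [179.6, -0.3, 29.2]
contact_force: [2.2, 0.2, -2.7]
gripper_width: 0.0255
gripper_force: 55.0
```

>>> {"api": "carry_out", "payload": {
  "targets": [
    [0.094, -0.0565, 0, 0, 0, 0],
    [0.094, -0.0565, 0, 0, 0, 0],
    [0.094, -0.0565, 0, 0, 0, 0],
    [0.094, -0.0565, 0, 0, 0, 0],
    [0.094, -0.0565, 0, 0, 0, 0]
  ]
}}

```text
time_s: 15.6
tcp_pos: [0.5862, -0.0523, 0.2012]
eef_rot: [180.0, -0.1, 29.4]
contact_force: [0.5, -0.8, -0.8]
gripper_width: 0.0254
gripper_force: 55.0
```

>>> {"api": "carry_out", "payload": {
  "targets": [
    [0, 0, 0, 0, 0, 0.164],
    [0, 0, 0, 0, 0, 0.164],
    [0, 0, 0, 0, 0, 0.164],
    [0, 0, 0, 0, 0, 0.164],
    [0, 0, 0, 0, 0, 0.162]
  ]
}}

```text
time_s: 16.23
tcp_pos: [0.5854, -0.0541, 0.2009]
eef_rot: [-180.0, -0.0, -20.0]
contact_force: [-1.0, -0.0, -0.9]
gripper_width: 0.0256
gripper_force: 55.0
```

Run:
```python
from plant import r
from h import *
c,im=look(r,"w8"); go(r,(.5857,-.0538,.14),-19.7)
s=r.get_state();t=s['tcp_pos'];y=s['eef_rot'][2]
# expected handle corners (bar top z=tcp+.012, skirt top z=tcp-.014) at several x-offsets
T=lambda x,yy,z:t*[1,1,0]+[0,0,z]+R.from_euler('z',y,degrees=True).apply([x,yy,0])
z=t[2]
for o in(-.002,0,.002):
  print(o,proj(c,[T(.033+o,.013,z+.012),T(.033+o,-.013,z+.012),T(.027+o,.027,z-.014),T(.027+o,-.027,z-.014)],True).round(1).tolist())
g=cv2.cvtColor(im,cv2.COLOR_RGB2GRAY)
print(g[150:240:2,318]); print(g[150:240:2,300])
```

```text
from [ 0.5854 -0.0541  0.2009] [-1.7998e+02 -3.0000e-02 -2.0450e+01] F [ 0.3  0.2 -1.6] w 0.0253 t 16.275 TOTAL shift [ 0.0003 -0.0007  0.1218] turn z -0.0125
-0.002 [[295.9, 213.2], [350.2, 213.5], [274.9, 206.8], [370.0, 207.4]]
0 [[295.8, 209.2], [350.4, 209.6], [274.7, 203.5], [370.2, 204.0]]
0.002 [[295.8, 205.3], [350.5, 205.6], [274.6, 200.1], [370.4, 200.7]]
[139 140 140 138 140 139 136 100 105 136 139 136 139 137 135 108  79  78
  78  78  82 107 114  54  39  42  40  43  37  41  43  46  45  44  45  45
  44  44  45  44  46  43  42  44  42]
[139 139 139 139 139 140 132  98 103 135 140 137 138 137 135 137 138 137
 136 136 137 137 129  64  44  42  43  41  44  41  41  49  48  51  49  44
  46  44  45  46  45  45  43  45  43]
```

Run:
```python
from plant import r
from h import *
c=cam("w8");g=cv2.imread("pics/w8.png",0)
t=np.array([.5854,-.0541,.2009]);y=-20.4
T=lambda x,yy,z:t*[1,1,0]+[0,0,z]+R.from_euler('z',y,degrees=True).apply([x,yy,0])
z=t[2]
for o in(-.002,0,.002):
  print(o,"bar end bottom",proj(c,[T(.033+o,0,z-.014)],True).round(1).tolist(),"skirt bottom",proj(c,[T(.027+o,.02,z-.022),T(.027+o,-.02,z-.022)],True).round(1).tolist())
for col in(283,288,305,340,356,362):print(col,g[186:216,col])
print("skirt sides expected",proj(c,[T(.025,.027,z-.014),T(.025,-.027,z-.014)],True).round(1).tolist());print(g[207,265:385])
```

```text
-0.002 bar end bottom [[322.6, 197.0]] skirt bottom [[288.4, 202.5], [356.2, 202.8]]
0 bar end bottom [[322.6, 193.6]] skirt bottom [[288.4, 199.2], [356.4, 199.6]]
0.002 bar end bottom [[322.6, 190.1]] skirt bottom [[288.3, 196.0], [356.5, 196.4]]
283 [135 137 137 136 135 136 135 136 136 135 139 136 136 137 128  97  62  43
  46  45  49  50  51  50  49  48  50  49  50  50]
288 [136 135 136 136 136 136 138 137 136 135 136 136 136 137 128  99  61  43
  45  46  50  51  49  50  49  48  48  53  50  47]
305 [112 112 113 113 114 114 114 114 105  82  58  45  41  43  43  41  42  40
  43  41  42  40  42  40  40  42  46  47  46  43]
340 [137 138 136 136 139 137 135 137 127  97  57  40  38  44  42  42  44  41
  41  42  42  42  41  43  40  49  46  46  48  47]
356 [137 139 136 136 137 137 137 136 136 135 142 165 191 194 154  98  57  43
  47  45  52  51  51  48  51  47  49  50  49  49]
362 [137 135 137 138 137 135 138 138 137 138 138 140 151 155 132  91  61  45
  49  50  52  51  53  53  54  50  52  51  49  52]
skirt sides expected [[274.9, 206.9], [370.0, 207.4]]
[ 54  51  52  64 101 154 179 142  83  53  51  52  56  49  51  49  49  52
  50  49  50  50  49  51  49  48  47  49  43  42  41  41  41  39  42  43
  42  43  40  40  40  41  39  42  40  42  39  38  42  42  40  41  38  42
  39  42  40  38  39  38  40  40  41  42  37  39  42  41  38  42  40  41
  39  43  41  42  43  42  42  43  48  47  50  50  50  47  51  51  51  52
  52  51  51  51  53  52  52  51  53  49  54  86 143 183 178 122  63  55
  60  58  61  57  61  59  61  58  57  66 106 160]
```

>>> {"api": "carry_out", "payload": {
  "targets": [
    [0.0003, -0.0007, 0, 0, 0, 0],
    [0, 0, 0, 0, 0, 0],
    [0, 0, 0, 0, 0, 0]
  ]
}}

```text
time_s: 16.65
tcp_pos: [0.5859, -0.0538, 0.2]
eef_rot: [-180.0, -0.0, -19.6]
contact_force: [0.7, -0.1, -0.8]
gripper_width: 0.0256
gripper_force: 55.0
```

Run:
```python
from plant import r
from h import *
s=r.get_state();c,im=look(r,"w9");t=s['tcp_pos'];y=s['eef_rot'][2];print(t,s['eef_rot'])
g=cv2.cvtColor(im,cv2.COLOR_RGB2GRAY).astype(float)
def edge(v,o,th=90):
    i=np.where((v[:-1]>th)&(v[1:]<=th)|(v[:-1]<=th)&(v[1:]>th))[0];return [round(float(o+k+(v[k]-th)/(v[k]-v[k+1])),1) for k in i]
print({k:edge(g[180:220,k],180) for k in(285,300,340,358)})
for row in(204,206,208):print(row,edge(g[row,255:390],255),edge(cv2.blur(g,(3,3))[row,280:365],280,45.5))
T=lambda x,yy,z:t*[1,1,0]+[0,0,t[2]+z]+R.from_euler('z',y,degrees=True).apply([x,yy,0])
print("bar bottom corners",proj(c,[T(.033,.013,-.014),T(.033,-.013,-.014)],True).round(1).tolist())
print("skirt bottom corners",proj(c,[T(.027,.027,-.022),T(.027,-.027,-.022)],True).round(1).tolist(),"top",proj(c,[T(.027,.027,-.014),T(.027,-.027,-.014)],True).round(1).tolist())
```

```text
[ 0.5858731  -0.05377373  0.20004449] [-1.79997379e+02 -2.78311761e-03 -1.95742887e+01]
{285: [201.2], 300: [195.3], 340: [195.1], 358: [201.1]}
204 [257.6, 268.8, 273.6, 365.8, 371.1, 383.2] [284.1, 346.2]
206 [257.8, 268.7, 272.9, 366.1, 370.8, 383.0] [292.5, 344.7]
208 [257.8, 268.7, 273.0, 365.9, 370.7, 382.6] [292.7, 345.7]
bar bottom corners [[298.7, 193.7], [345.5, 193.6]]
skirt bottom corners [[276.2, 199.5], [367.7, 199.4]] top [[274.3, 203.9], [369.8, 203.7]]
```

>>> {"api": "carry_out", "payload": {
  "targets": [
    [0.002, 0.0014, 0.05, 0, 0, 0],
    [0, 0, 0.05, 0, 0, 0],
    [0, 0, 0.04, 0, 0, 0],
    [0, 0, 0.01, 0, 0, 0],
    [0, 0, 0, 0, 0, 0]
  ]
}}

```text
time_s: 17.32
tcp_pos: [0.5868, -0.0548, 0.1251]
eef_rot: [180.0, -0.0, -19.6]
contact_force: [0.9, 0.2, -0.8]
gripper_width: 0.0255
gripper_force: 55.0
```

>>> {"api": "carry_out", "payload": {
  "targets": [
    [0, 0, 0.004, 0, 0, 0],
    [0, 0, 0.004, 0, 0, 0],
    [0, 0, 0.004, 0, 0, 0],
    [0, 0, 0, 0, 0, 0]
  ]
}}

```text
time_s: 17.82
tcp_pos: [0.5865, -0.0547, 0.1189]
eef_rot: [180.0, 0.0, -19.7]
contact_force: [-0.1, -0.0, -0.9]
gripper_width: 0.0257
gripper_force: 55.0
```

>>> {"api": "carry_out", "payload": {
  "targets": [
    [0, 0, 0.004, 0, 0, 0],
    [0, 0, 0.004, 0, 0, 0],
    [0, 0, 0.004, 0, 0, 0],
    [0, 0, 0, 0, 0, 0]
  ]
}}

```text
time_s: 18.32
tcp_pos: [0.5865, -0.0548, 0.1127]
eef_rot: [180.0, 0.0, -19.7]
contact_force: [0.2, 0.5, -1.2]
gripper_width: 0.0256
gripper_force: 55.0
```

>>> {"api": "carry_out", "payload": {
  "targets": [
    [0, 0, 0.006, 0, 0, 0],
    [0, 0, 0.006, 0, 0, 0],
    [0, 0, 0.004, 0, 0, 0],
    [0, 0, 0, 0, 0, 0]
  ]
}}

```text
time_s: 18.82
tcp_pos: [0.5864, -0.0548, 0.1046]
eef_rot: [180.0, 0.0, -19.7]
contact_force: [0.0, -0.5, -0.8]
gripper_width: 0.0255
gripper_force: 55.0
```

Sliding on freely, 3.6 mm from home. Pressing on until it seats.

>>> {"api": "carry_out", "payload": {
  "targets": [
    [0, 0, 0.004, 0, 0, 0],
    [0, 0, 0.004, 0, 0, 0],
    [0, 0, 0.002, 0, 0, 0],
    [0, 0, 0, 0, 0, 0]
  ]
}}

```text
time_s: 19.32
tcp_pos: [0.5866, -0.0548, 0.1009]
eef_rot: [-180.0, -0.0, -19.6]
contact_force: [-3.0, 1.2, 7.4]
gripper_width: 0.0258
gripper_force: 55.0
```

>>> {"api": "carry_out", "payload": {
  "targets": [
    [0, 0, 0.003, 0, 0, 0],
    [0, 0, 0, 0, 0, 0],
    [0, 0, -0.0035, 0, 0, 0],
    [0, 0, 0, 0, 0, 0]
  ]
}}

```text
time_s: 19.82
tcp_pos: [0.5868, -0.0547, 0.1009]
eef_rot: [-180.0, -0.0, -19.7]
contact_force: [-2.6, 0.7, 7.8]
gripper_width: 0.0255
gripper_force: 55.0
```

>>> {"api": "carry_out", "payload": {
  "targets": [
    [0, 0, 0, 0, 0, 0],
    [0, 0, 0, 0, 0, 0],
    [0, 0, 0, 0, 0, 0],
    [0, 0, 0, 0, 0, 0],
    [0, 0, 0, 0, 0, 0]
  ],
  "hand": 1
}}

```text
time_s: 20.45
tcp_pos: [0.5866, -0.0548, 0.1001]
eef_rot: [180.0, 0.0, -19.7]
contact_force: [-0.4, -0.3, 0.3]
gripper_width: 0.0702
gripper_force: 0.0
```

>>> {"api": "carry_out", "payload": {
  "targets": [
    [0, 0, -0.03, 0, 0, 0],
    [0, 0, -0.07, 0, 0, 0],
    [0, 0, -0.07, 0, 0, 0],
    [0, 0, -0.05, 0, 0, 0],
    [0, 0, 0, 0, 0, 0]
  ]
}}

```text
time_s: 21.08
tcp_pos: [0.588, -0.0547, 0.2138]
eef_rot: [-179.9, -0.3, -19.6]
contact_force: [-0.3, -0.7, -0.1]
gripper_width: 0.0876
gripper_force: 0.0
```

Run:
```python
from plant import r
from h import *
s=r.get_state();c,im=look(r,"w10")
g=cv2.blur(cv2.cvtColor(im,cv2.COLOR_RGB2GRAY),(3,3)).astype(float)
P=lambda x,y,z:np.array([.5858,-.0538,z])+R.from_euler('z',-19.7,degrees=True).apply([x,y,0])
C=proj(c,[P(.071,.0495,.063),P(.071,-.0495,.063)],True).round(1);B=proj(c,[P(.027,.027,.087),P(.027,-.027,.087),P(.033,0,.087),P(.033,.013,.113),P(.033,-.013,.113)],True).round(1)
print("cover far",C.tolist(),"skirt far",B[:2].tolist(),"bar end bottom/top",B[2:].tolist())
print("col318",g[90:215:3,318]);print("col301",g[90:215:3,301])
r0=int(C[0,1])+8;print("row",r0,g[r0,250:400:3])
r1=int(B[0,1])+8;print("row",r1,g[r1,270:380:2])
```

```text
cover far [[270.5, 118.5], [372.2, 118.6]] skirt far [[292.0, 167.3], [350.9, 167.3]] bar end bottom/top [[321.4, 160.8], [305.9, 166.5], [337.2, 166.5]]
col318 [193. 192. 194. 127.  62.  63.  63.  58.  51.  81. 188. 195. 173. 130.
 130. 130. 136. 186. 192. 192. 158. 128. 127. 115.  53.  45.  48.  49.
  49.  49.  49.  52.  63.  70.  71.  52.  51.  53.  65.  54.  53.  65.]
col301 [194. 193. 194. 129.  60.  60.  57.  52.  51.  63. 126. 130. 130. 130.
 130. 130. 129. 129. 129. 128. 128. 128. 128. 127. 124.  75.  48.  50.
  49.  49.  50.  50.  50.  53.  61.  51.  52.  66.  69.  68.  69.  68.]
row 126 [130. 131.  85.  46.  47.  47.  49. 108. 130. 130. 130. 130. 130. 130.
 130. 130. 130. 130. 130. 130. 136. 169. 180. 170. 183. 174. 179. 173.
 137. 130. 131. 131. 131. 131. 132. 131. 132. 132. 132. 132. 130.  84.
  68.  68.  68.  99. 185. 194. 194. 194.]
row 175 [ 61. 104. 127. 126. 126. 126. 126. 126. 126. 127. 116.  75.  50.  49.
  50.  49.  49.  50.  50.  50.  49.  49.  49.  50.  49.  56.  69.  75.
  76.  76.  76.  77.  77.  75.  65.  53.  51.  51.  51.  58.  97. 125.
 127. 126. 126. 127. 128. 128. 127. 122.  83.  56.  58.  54.  53.]
```

Everything matches the predicted home positions. The cover's far edge is at row 118, the bar end at about row 161, and the skirt spans columns 292 to 350. Handing in.

```bash
python3 -c "
from plant import r
print(r.close_job())"
```

```text
the job is handed in; nothing more can be done
None
```

I snapped the cover onto the box, pushed the handle home on the shaft with its bar along the box's long side, let go and handed the job in at about 21 s; the last wrist picture matched the expected home positions, and no verdict came back.

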